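Close up the food slicer

TASK

Close up the food slicer after use, by pushing only: push the slice tray fully home under the motor, and push the carriage forward along its rails until it clicks into its park catch beside the blade, but not on through the catch towards the end where it comes off. Push gently, do not pinch or lift anything, and keep clear of the blade. Leave everything else on the worktop where it stands.

Things in the scene. Friction and masses are not known exactly. Their poses are not given: they have to be found in the camera images.
- slicer: Cream food slicer, fixed, 340 x 360 mm, 225 tall. Origin: on the worktop, under the blade's plane. Own +x: the way the carriage is pushed, away from the operator; +y: towards the motor. In mm: bed with rails x -170..170, y -190..-10, z up to 55; spine x -170..170, y -5..25, z up to 52; motor housing x 20..170, y 15..175, z 75..204, with the column below it at its rear.
- gauge_plate (a point): Centre of the upright aluminium gauge plate in front of the blade. In the slicer's frame it fills, in mm, x -125..-20, y 3..18, z 50..192. In front of the motor housing (slicer's x below 20 mm, y above 25 mm) the space above and before the tray is open.
- blade: Bare steel blade, a disc 170 mm across standing in the slicer's plane y = 0; origin at its centre, at x 60, z 128 mm in the slicer's frame. A cream guard runs round its rear, up to z 225. No part of the robot may touch the blade.
- carriage (a joint): Travel of the carriage along the slicer's +x, in m: 0 fully back, towards the operator; park catch at 0.120; 0.165 the end where it comes off. Slides with about 1 N. From 0.109 the push rises to about 10 N, at the crest near 0.115 it falls away and the carriage snaps ahead by itself to 0.120 (the click) and stays there. Pushing on out of the catch takes about 15 N.
- park_mark (a point): Red mark on the right-hand edge of the slicer's bed, between two steel studs 6 mm across (the park catch), 49 mm above the worktop. When the carriage is in the catch, the red mark on the carriage's right-hand edge lies beside it. Seen from above, with the carriage's travel 0, the two marks are 120 mm apart.
- carriage_lift (a joint): How far the carriage is lifted off its rails, in m: 0 when it rests on them, as it must. It is held down only by its weight, 0.64 to 1.1 kg.
- push_face (a point): Point on the flat, upright operator-side face (slicer's -x side) of the carriage's grey metal wall, mid-width: push here along the slicer's +x. 135 mm above the worktop. Wall 140 mm wide, 12 thick; its top edge 17 mm above this point, its foot 71 below. Before it lies the black remnant holder, no higher. At travel 0 the point is at x -110, y -90 mm in the slicer's frame.
- tray (a joint): How far the slice tray is pulled out towards the operator (slicer's -x), in m: 0 fully home against its stop, its cream front flush with the end of the grey side guide; 0.07 the most. It slides with about 1.5 N and stays where it is left.
- tray_face (a point): Middle of the slice tray's cream front plate, on its face towards the operator (slicer's -x side), 25 mm above the worktop. The plate is 112 mm wide, 6 thick, from 3 to 41 mm above the worktop. Pushed along the slicer's +x it goes home. When home this point is at x -60, y 85 mm in the slicer's frame.
- jam_jar: loose jam jar with a red cap, 68 mm across, 100 mm tall, beside the slicer on the tray's side; origin at the middle of its underside. A bystander.
- mug: loose white mug, 80 mm across with a handle on its own +y side, 95 mm tall, beside the slicer on the carriage's side; origin at the middle of its underside. A bystander.
- pepper_mill: loose dark wooden pepper mill, 54 mm across, 160 mm tall, beside the slicer's motor housing; origin at the middle of its underside. A bystander.
- loaf: loose loaf of bread 200 x 100 x 85 mm, on an 18 mm thick bread board to the robot's right; origin at the middle of its underside. A bystander.
- oil_bottle: loose green glass bottle, 62 mm across, 210 mm tall, to the robot's left; origin at the middle of its underside. A bystander.
- tea_tin: loose round tin with a blue band, 80 mm across, 120 mm tall, to the robot's left; origin at the middle of its underside. A bystander.

How it is judged:
At the end, for the whole second after the job is handed in: The carriage rests in its park catch (within 3 mm of 0.120 m), at rest and down on its rails; the tray is home to within 4 mm; the bystanders stand within 20 mm of where they were (value of joint carriage between 0.117 and 0.123 m and velocity of joint carriage between -0.005 and 0.005 m/s and value of joint carriage_lift below 0.003 m and value of joint tray below 0.004 m and distance of each of jam_jar, mug, pepper_mill, loaf, oil_bottle, tea_tin from where it was at the start of the episode below 0.02 m); the robot touches nothing.
It fails at once if the carriage is pushed on out of the park catch towards the end where it comes off (value of joint carriage above 0.136 m).
It fails at once if the carriage is lifted off its rails (value of joint carriage_lift above 0.006 m).
It fails at once if the blade is touched (contact force between any of the arm, the fingers and blade above 0.5 N).
It fails at once if the fingers pinch or press something hard (over 35 N) (contact force between the fingers and anything else above 35 N).
It fails at once if a thing standing by (jar, mug, mill, loaf, bottle, tin) is knocked, moved or lifted by more than 25 mm (distance of any of jam_jar, mug, pepper_mill, loaf, oil_bottle, tea_tin from where it was at the start of the episode above 0.025 m).
It also fails if it takes over 58 s, if anything falls off the work surface, if the arm or the gripper's body presses on something with over 40 N, if the wrist force passes 120 N, or if a joint passes its speed limit or range.

ROBOT

A 7-joint arm with a two-finger parallel gripper is mounted at the origin on the work surface. World frame = base frame: x ahead of the robot, y to its left, z up, the work surface at z = 0. Lengths are in m, angles in rad, forces in N, time in s.
With the tool pointing down it reaches from about 0.425 to 0.825 m from the base axis. Payload 3.6 kg.
Tool frame: the origin (TCP) lies at the very end of the fingers, on their centre line; the grasp point (between the pads) lies 19 mm behind it; z points along the fingers, y is the line along which they close (so a half turn about z gives the same grasp; the last joint's range is limited). The gripper opens to 85 mm and grips with 20 to 120 N. Pads are 22 mm wide; open, the fingers measure 114 mm over their backs; the gripper's body (76 mm by 85 mm) begins 54 mm behind the grasp point. The pads swing forward as they close: fully open they stand 13 mm farther back than shut.
Start: joints at [-1.244, 0.615, -0.013, 1.423, 0.008, 1.103, -0.04], TCP at [0.225, 0.61, 0.231] pointing down, gripper open.
Joint ranges: [-3.12, 3.12], [-0.3, 2.06], [-1.34, 1.32], [0.26, 2.42], [-1.36, 4.5], [0.01, 1.98], [-2.84, 2.84]. Speed limits (rad/s): [2.79, 2.79, 3.14, 3.14, 3.14, 3.14, 3.14].

INTERFACE

Orientations are given as a unit quaternion [w, x, y, z].
In Python, from rig import r gives the robot as it stands.
- The arm moves only by the tool apply_moves, never from a script. Its argument "moves" is text: rows parted by semicolons, each of 6 numbers parted by spaces: the shift along the tool's x, y, z in m, then the turn, a rotation vector about the tool's x, y, z in degrees. In form: tx ty tz rx ry rz; .... A call has 1 to 5 rows; each row shifts and turns the commanded pose from where the row before left it, along the tool's axes as they then stand; what a row does not reach is not made up. A row lasts 1/10 s, in which the tool goes at most 50 mm and 8.59 degrees, less where a joint would pass 70% of its speed; a pose out of reach is approached as far as the arm can. A call is refused whole if a number of a shift passes 0.05 or a number of a turn 8.59, either way. A call with a gripper value outside its range is refused whole. "claw" is the finger opening in m, from 0 to 0.0854, set as the call begins (left out, the last holds). The fingers move at their own pace and stop on an object; "force" is the grip in N (left out, the last holds). Time passes only in rows, so rows that do not move let the fingers close. It gives the time, the measured TCP pose, the force, the opening and the grip force at its end, in the units of the state.
- r.sense(): the state, without advancing time (a new reading comes with each control period).
- r.get_image(name): name is "side" or "top"; returns the picture (384x512x3 uint8, red, green, blue); there is no depth.
- r.camera_model(name): a dict with "mtx" (3x3 intrinsics, pixels), "dist" ([k1, k2, p1, p2, k3] as OpenCV has them; the pictures are not rectified), "xyz" and "rotation" of the camera in the world. Camera axes: x right, y down, z forward; pixel columns grow to the right and rows downward; lengths in m; the calibration is good to about 2 mm. A picture is of the moment at which its call begins. camera_model takes no time and is no camera call.
- r.finish_job(): hands the job in; it is judged then, once.
Trained networks look in the newest picture that a camera, given by its name, has taken for a name from the list of things; names that differ only in an ending like _2 or _b are one class to them, and where a whole thing is asked for, a point or a joint stands for the part that bears it (a point fixed in the world has none). Each returns a list of dicts, best first, with "p" (0 to 1); they miss things now and then, are a little off and sometimes report something else, mostly with a low value. They report only what shows in the picture. A call takes as long as a camera call.
- r.outline_of(camera, target): "mask" (384x512 bool, what is visible of it) and "extent" ([left, top, right, bottom] in pixels, round what is visible of it).
The state is a dict: "time": time; "joints": joint angles; "dq": joint speeds; "joint_torque": joint torques, N m; "ee_pos": TCP position; "orientation": TCP orientation; "contact_force": force on the tool from outside, world axes, zero at the start; "moment": the same for the moment, N m; "opening": opening from 0.0 (shut) to 1.0 (fully open); "grasp_force": force on a finger pad.
Only numpy, scipy, OpenCV 4.12 (cv2) and the standard library are available. Lean on these libraries where they do the work, as an engineer would, in place of code of your own. Each camera call takes 0.05 s, during which the arm holds its last target. There are 200 camera calls.

## Working session

There is one attempt and no reset: what is moved stays moved. The work goes in short steps, Python scripts to look and compute and a tool call to move; the robot and the scene stay as the last step left them, time stands still between calls to the robot, and variables do not carry over. Pictures are saved under pics/ and viewed, at most 10 in all, crops included, and the job is handed in when it is done.

Besides the shell and the picture viewer there is one more tool, called after "Emit:" as name(argument=value, ...) on one line, values as JSON. apply_moves: Moves the arm, as the interface text tells. Its arguments: {"type":"object","properties":{"moves":{"type":"string"},"claw":{"type":"number"},"force":{"type":"number"}},"required":["moves"]}

```bash
mkdir -p pics; ls; python3 - <<'E'
from rig import r
import cv2
for n in("side","top"):
    cv2.imwrite(f"pics/{n}0.png",cv2.resize(r.get_image(n)[:,:,::-1],(800,600),interpolation=cv2.INTER_CUBIC))
    m=r.camera_model(n);print(n,m)
    for t in["slicer","park_mark","push_face","tray_face","blade","gauge_plate","carriage","jam_jar","mug","pepper_mill"]:
        o=r.outline_of(n,t)
        print(t,[(round(float(x["p"]),2),[int(v) for v in x["extent"]],int(x["mask"].sum())) for x in o[:2]])
s=r.sense();print(s["time"],s["ee_pos"],s["orientation"])
E
```

```text
pics
side {'mtx': array([[349.70451847,   0.        , 247.62204409],
       [  0.        , 349.70451847, 194.04958503],
       [  0.        ,   0.        ,   1.        ]]), 'dist': array([-0.07292685,  0.        ,  0.        ,  0.        ,  0.        ]), 'xyz': array([-0.1074478 , -0.76214417,  0.74937321]), 'rotation': array([-0.44977495,  0.81449583, -0.32318161,  0.1727793 ])}
slicer [(0.89, [197, 139, 306, 238], 6436)]
park_mark [(0.91, [198, 133, 305, 237], 6481)]
push_face [(0.7, [219, 173, 272, 216], 1353)]
tray_face [(0.45, [196, 138, 304, 234], 6435), (0.28, [218, 173, 273, 217], 1394)]
blade [(0.85, [235, 152, 271, 190], 1053)]
gauge_plate [(0.91, [194, 136, 304, 236], 6483)]
carriage [(0.89, [219, 172, 276, 216], 1477), (0.75, [157, 141, 177, 173], 490)]
jam_jar [(0.67, [190, 159, 207, 187], 392)]
mug [(0.77, [264, 208, 298, 246], 953)]
pepper_mill [(0.44, [218, 139, 228, 160], 157)]
top {'mtx': array([[439.28199168,   0.        , 257.12078763],
       [  0.        , 439.28199168, 190.10472508],
       [  0.        ,   0.        ,   1.        ]]), 'dist': array([0.01522577, 0.        , 0.        , 0.        , 0.        ]), 'xyz': array([ 0.48815094, -0.01855187,  1.51304204]), 'rotation': array([ 0.01967976, -0.70087335,  0.71245314, -0.02828033])}
slicer [(0.7, [168, 110, 285, 242], 10216)]
park_mark [(0.78, [168, 111, 288, 244], 10198)]
push_face [(0.62, [217, 166, 271, 219], 1954)]
tray_face [(0.76, [174, 163, 213, 205], 1207), (0.75, [64, 181, 103, 205], 720)]
blade [(0.75, [213, 135, 228, 180], 266)]
gauge_plate [(0.84, [170, 112, 287, 239], 10073)]
carriage [(0.62, [215, 167, 272, 216], 1919)]
jam_jar [(0.96, [131, 171, 161, 195], 460), (0.48, [215, 136, 228, 181], 192)]
mug [(0.87, [288, 174, 311, 208], 523)]
pepper_mill [(0.77, [142, 138, 169, 158], 316)]
1.1 [0.22452682 0.60994972 0.23131489] [-3.93513005e-05  1.75458843e-01  9.84486766e-01 -1.60594601e-05]
```

View pics/side0.png

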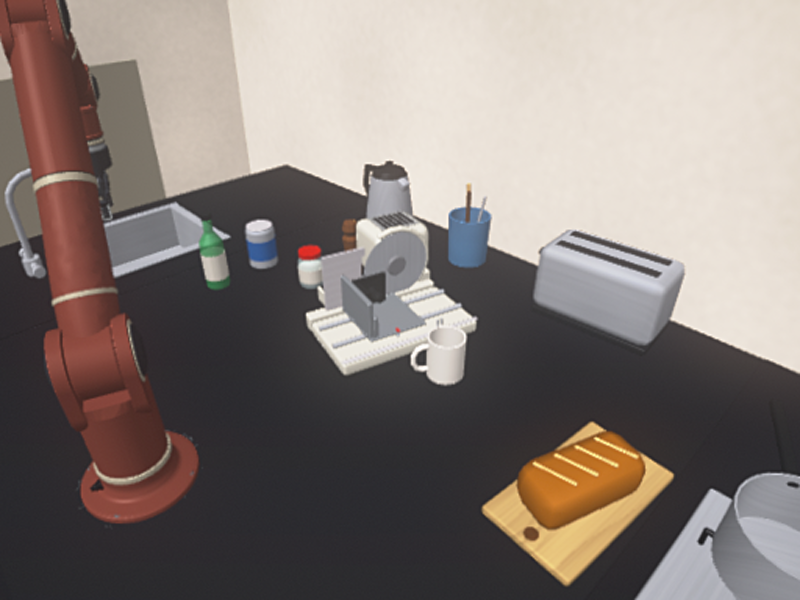

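```bash
python3 - <<'E'
from rig import r
import cv2
im=r.get_image("top")[:,:,::-1]
cv2.imwrite("pics/top1.png",cv2.resize(im[95:255,120:320],(750,600),interpolation=cv2.INTER_CUBIC))
E
```

```text
(no output)
```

View pics/top1.png

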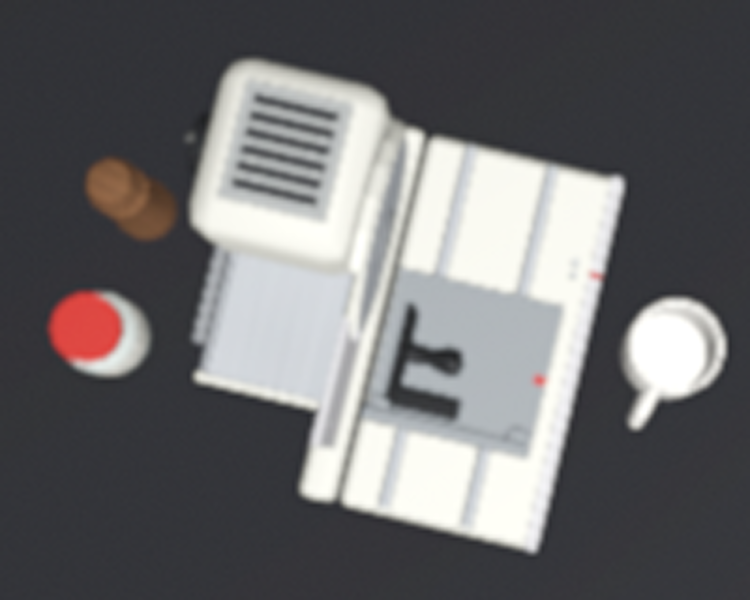

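The side view shows the slicer with the grey wall facing the robot and the mug close to its right. In the top crop (scale 3.75, offset 120,95) the park mark is at (596,275), the carriage mark at (540,380), the tray front runs (195,378)–(315,408), and the bed corners are at (343,503), (537,550), (622,180) and (430,137).

```bash
cat > h.py <<'E'
from rig import r
import cv2,numpy as np
from scipy.spatial.transform import Rotation as R
def cam(n):
    m=r.camera_model(n);q=np.array(m["rotation"]);return m,R.from_quat(q[[1,2,3,0]]).as_matrix()
def px(n,uv,z):
    m,M=cam(n);p=cv2.undistortPoints(np.array([[uv]],float),m["mtx"],m["dist"])[0,0]
    d=M@[p[0],p[1],1];return m["xyz"]+d*(z-m["xyz"][2])/d[2]
def proj(n,P):
    m,M=cam(n);P=np.atleast_2d(P)
    rv=cv2.Rodrigues(M.T)[0];return cv2.projectPoints(P,rv,-M.T@m["xyz"],m["mtx"],m["dist"])[0][:,0]
def cr(u,v): return (u/3.75+120-.37,v/3.75+95-.37)
E
python3 - <<'E'
from h import *
from scipy.optimize import least_squares
obs=[((343,503),(-.17,-.01,.05)),((537,550),(-.17,-.19,.045)),((622,180),(.17,-.19,.045)),((430,137),(.17,-.01,.05)),((303,493),(-.17,.025,.052)),((338,500),(-.17,-.005,.052))]
W=np.array([px("top",cr(*u),l[2])[:2] for u,l in obs]);L=np.array([l[:2] for _,l in obs])
f=lambda p:(L@np.array([[np.cos(p[2]),-np.sin(p[2])],[np.sin(p[2]),np.cos(p[2])]]).T+p[:2]-W).ravel()
s=least_squares(f,[.6,.05,-.2]);p=s.x
print("pose",p,"yawdeg",np.degrees(p[2]));print((s.fun*1000).round(1).reshape(-1,2))
c,sn=np.cos(p[2]),np.sin(p[2]);A=np.array([[c,-sn],[sn,c]])
def loc(u,z):return (A.T@(px("top",cr(*u),z)[:2]-p[:2])*1000).round(1)
print("park",loc((596,275),.049),"carmark",loc((540,380),.055),loc((540,380),.065))
print("tray L/R",loc((195,378),.041),loc((315,408),.041))
print("wall top line",loc((365,408),.152),loc((525,442),.152),"foot corner",loc((528,456),.064))
print("jar cap",px("top",cr(87,326),.1),loc((87,326),.1),"mug",loc((670,348),.095),"handle",loc((633,425),.05), "mill",loc((113,185),.16))
# side check
P=lambda x,y,z:np.append(A@[x,y]+p[:2],z)
for q in [(-.17,-.19,.045),(.17,-.19,.045),(-.17,-.01,.05)]: print(proj("side",P(*q))*1.5625)
np.save("pose.npy",p)
s=r.sense();print(s["time"])
E
```

```text
pose [ 0.62831605  0.08748446 -0.24498508] yawdeg -14.036611097291896
[[-0.5  1.6]
 [ 0.4 -2.2]
 [ 0.3 -2.3]
 [ 3.3  0.3]
 [-1.5  0.5]
 [-2.   2.2]]
park [  79.5 -184.1] carmark [ -23.9 -156.4] [ -24.5 -156.3]
tray L/R [-91.2 143.8] [-93.   33.4]
wall top line [-85.  -19.6] [ -82.4 -154.6] foot corner [ -91.9 -161.1]
jar cap [0.61742049 0.3304698  0.1       ] [-69.5 233.1] mug [  26.2 -259. ] handle [ -43.9 -246. ] mill [ 47. 225.]
[[342.21573821 365.25373833]]
[[476.516193   319.05139492]]
[[308.76456726 320.28100866]]
1.15
```

Emit:
apply_moves(moves="0 0 -0.03 0 0 -6.2; 0 0 -0.04 0 0 0; -0.04 -0.03 0 0 0 0; -0.04 -0.03 0 0 0 0; -0.04 -0.03 0 0 0 0", claw=0)

```text
time: 1.65
ee_pos: [0.3201, 0.4924, 0.3017]
orientation: [0.0, 0.121, 0.993, 0.0]
contact_force: [0.1, -0.2, 0.3]
opening: 0.146
grasp_force: 0.0
```

```bash
cat >> h.py <<'E'
def st():
    p=np.load("pose.npy");s=r.sense();q=np.array(s["orientation"]);T=R.from_quat(q[[1,2,3,0]]).as_matrix()
    S=R.from_euler("z",p[2]).as_matrix();d=S.T@(np.array(s["ee_pos"])-[p[0],p[1],0])
    print("t",s["time"],"slicer mm",(d*1000).round(1),"F",(S.T@np.array(s["contact_force"])).round(2),"open",s["opening"]);print((S.T@T).round(3))
    return s
E
python3 -c "
from h import *
st()
for t in['oil_bottle','tea_tin']:
  for n in('top','side'): print(t,n,[(o['p'],o['extent']) for o in r.outline_of(n,t)[:2]])
print(px('side',(217/1.5625,285/1.5625),0),px('side',(262/1.5625,265/1.5625),0))"
```

```text
t 1.65 slicer mm [-397.2  318.   301.7] F [ 0.17 -0.19  0.33] open 0.1455270558872508
[[-1.    -0.001  0.001]
 [-0.001  1.     0.001]
 [-0.001  0.001 -1.   ]]
oil_bottle top [(0.55, [73.0, 231.5, 109.5, 254.0])]
oil_bottle side [(0.68, [130.3, 132.4, 141.3, 185.2]), (0.46, [264.5, 208.2, 298.3, 246.9])]
tea_tin top [(0.89, [66.8, 178.7, 104.2, 207.9]), (0.25, [215.5, 137.3, 226.9, 181.5])]
tea_tin side [(0.86, [157.5, 142.2, 174.7, 171.5])]
[0.42069054 0.49687525 0.        ] [0.57245382 0.5092299  0.        ]
```

Emit:
apply_moves(moves="-0.04 -0.04 0 0 0 0; -0.04 -0.04 0 0 0 0; -0.04 -0.04 0 0 0 0; -0.04 -0.04 0 0 0 0; -0.04 -0.04 0 0 0 0")

```text
time: 2.35
ee_pos: [0.4478, 0.2799, 0.3014]
orientation: [-0.0, 0.12, 0.993, 0.001]
contact_force: [1.2, 1.1, -0.5]
opening: -0.002
grasp_force: 0.0
```

Emit:
apply_moves(moves="-0.035 -0.03 0 0 0 0; 0 0 0.04 0 0 0; 0 0 0.04 0 0 0; 0 0 0.04 0 0 0; 0 0 0 0 0 0")

```text
time: 2.85
ee_pos: [0.4703, 0.2419, 0.1765]
orientation: [-0.005, 0.12, 0.993, -0.003]
contact_force: [-0.3, -0.7, 0.5]
opening: -0.001
grasp_force: 0.0
```

```bash
python3 -c "
from h import *
st()"
```

```text
t 2.85 slicer mm [-190.7  111.5  176.5] F [-0.15 -0.76  0.48] open -0.0007535798473851755
[[-1.    -0.004 -0.01 ]
 [-0.004  1.    -0.007]
 [ 0.01  -0.007 -1.   ]]
```

Emit:
apply_moves(moves="-0.02 -0.026 0.03 0 0 0; -0.02 0 0.03 0 0 0; 0 0 0.03 0 0 0; 0 0 0.03 0 0 0; 0 0 0.03 0 0 0")

```text
time: 3.35
ee_pos: [0.509, 0.2093, 0.0321]
orientation: [0.002, 0.121, 0.993, 0.002]
contact_force: [0.5, -0.2, 0.1]
opening: -0.003
grasp_force: 0.0
```

Emit:
apply_moves(moves="0 0 0 0 0 0; 0 0 0 0 0 0")

```text
time: 3.55
ee_pos: [0.5082, 0.2084, 0.0327]
orientation: [0.001, 0.121, 0.993, 0.001]
contact_force: [0.5, 0.8, 0.2]
opening: 0.0
grasp_force: 0.0
```

```bash
python3 - <<'E'
from h import *
st()
im=r.get_image("top")[:,:,::-1]
cv2.imwrite("pics/top2.png",cv2.resize(im[95:255,120:320],(750,600),interpolation=cv2.INTER_CUBIC))
E
```

```text
t 3.55 slicer mm [-145.9   88.2   32.7] F [0.34 0.89 0.19] open 0.0002470023966071938
[[-1.    -0.002  0.001]
 [-0.002  1.     0.002]
 [-0.001  0.002 -1.   ]]
```

View pics/top2.png

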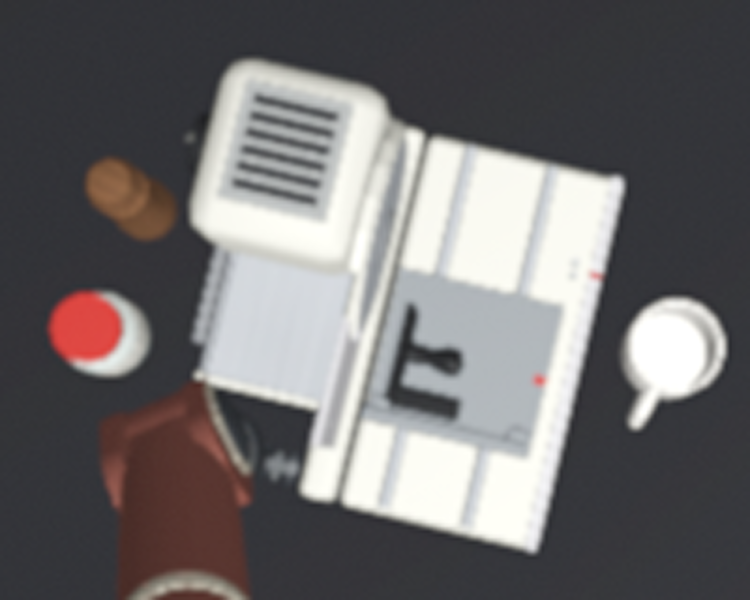

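The arm stands behind the tray front, clear of the gauge plate and the jar (cap at 87,326). Next I push the tray.

Emit:
apply_moves(moves="-0.015 -0.003 0.008 0 0 0; -0.015 0 0 0 0 0; -0.01 0 0 0 0 0; -0.01 0 0 0 0 0; 0 0 0 0 0 0")

```text
time: 4.1
ee_pos: [0.5569, 0.191, 0.0238]
orientation: [0.001, 0.123, 0.992, 0.0]
contact_force: [-0.6, -0.1, -0.1]
opening: 0.001
grasp_force: 0.0
```

Emit:
apply_moves(moves="-0.004 0 0 0 0 0; -0.004 0 0 0 0 0; -0.004 0 0 0 0 0; -0.004 0 0 0 0 0; 0 0 0 0 0 0")

```text
time: 4.6
ee_pos: [0.5712, 0.1877, 0.0233]
orientation: [0.001, 0.122, 0.993, 0.0]
contact_force: [0.0, 0.3, -0.1]
opening: -0.001
grasp_force: 0.0
```

```bash
python3 - <<'E'
from h import *
st()
E
```

```text
t 4.6 slicer mm [-79.7  83.4  23.3] F [-0.03  0.33 -0.1 ] open -0.0005332475889300891
[[-1.    -0.     0.001]
 [-0.     1.     0.   ]
 [-0.001  0.    -1.   ]]
```

Emit:
apply_moves(moves="-0.003 0 0 0 0 0; -0.002 0 0 0 0 0; -0.002 0 0 0 0 0; 0 0 0 0 0 0; 0 0 0 0 0 0")

```text
time: 5.1
ee_pos: [0.5776, 0.1861, 0.0233]
orientation: [0.0, 0.122, 0.993, 0.0]
contact_force: [-0.4, -0.0, 0.3]
opening: 0.004
grasp_force: 0.2
```

Emit:
apply_moves(moves="-0.002 0 0 0 0 0; -0.002 0 0 0 0 0; 0 0 0 0 0 0")

```text
time: 5.4
ee_pos: [0.5814, 0.1851, 0.0233]
orientation: [0.0, 0.122, 0.993, -0.0]
contact_force: [-0.6, -0.2, -0.1]
opening: -0.001
grasp_force: 0.4
```

```bash
python3 - <<'E'
from h import *
st()
im=r.get_image("top")[:,:,::-1]
cv2.imwrite("pics/top3.png",cv2.resize(im[145:225,140:240],(750,600),interpolation=cv2.INTER_CUBIC))
E
```

```text
t 5.4 slicer mm [-69.2  83.3  23.3] F [-0.57 -0.34 -0.12] open -0.0006858371909364712
[[-1. -0.  0.]
 [-0.  1.  0.]
 [-0.  0. -1.]]
```

View pics/top3.png

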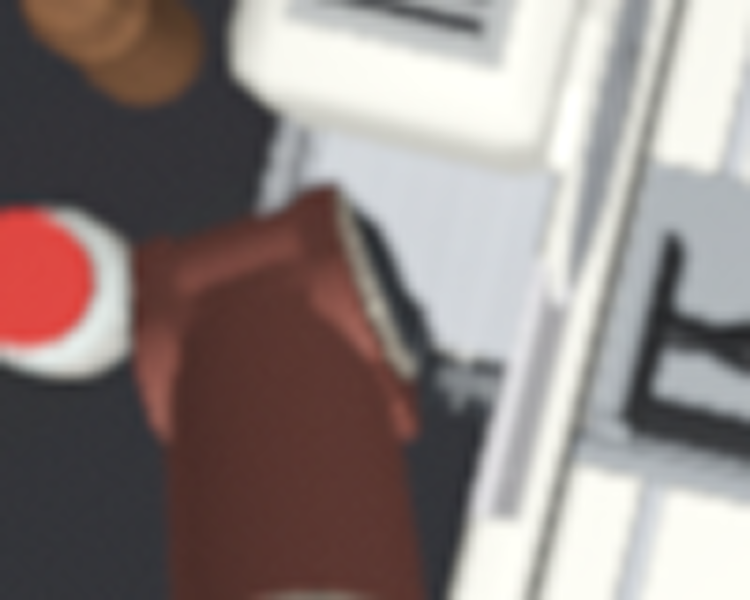

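The tray's front edge now shows at crop (490,365), about 30 mm farther in and near home. I'll creep on until the stop is felt.

Emit:
apply_moves(moves="-0.0015 0 0 0 0 0; -0.0015 0 0 0 0 0; 0 0 0 0 0 0; 0 0 0 0 0 0")

```text
time: 5.85
ee_pos: [0.5825, 0.1848, 0.0233]
orientation: [-0.002, 0.122, 0.993, -0.0]
contact_force: [-5.6, 0.6, 2.8]
opening: -0.001
grasp_force: 2.6
```

```bash
python3 - <<'E'
from h import *
for i in range(3): st();r.get_image("top")
p=np.load("pose.npy");A=R.from_euler("z",p[2]).as_matrix()[:2,:2]
for u in [(490/7.5+139.5,368/7.5+144.5),(440/7.5+139.5,352/7.5+144.5)]: print(A.T@(px("top",u,.041)[:2]-p[:2]))
E
```

```text
t 5.85 slicer mm [-68.1  83.3  23.3] F [-5.63 -0.75  2.85] open -0.0006329603914686787
[[-1.    -0.001 -0.003]
 [-0.001  1.    -0.001]
 [ 0.003 -0.001 -1.   ]]
t 5.9 slicer mm [-68.1  83.3  23.2] F [-3.93 -1.26  3.42] open 0.0009384027133060216
[[-1.    -0.001 -0.003]
 [-0.001  1.    -0.001]
 [ 0.003 -0.001 -1.   ]]
t 5.95 slicer mm [-68.1  83.3  23.2] F [-5.15 -1.28  2.94] open -0.004199158794620555
[[-1.    -0.001 -0.003]
 [-0.001  1.    -0.001]
 [ 0.003 -0.001 -1.   ]]
[-0.05993959  0.03722527]
[-0.05803576  0.06062877]
```

Stop felt at about 5 N, and the front is at x ≈ −60 in the image, so the tray is home. I'll back off, rise and cross to the carriage.

Emit:
apply_moves(moves="0.01 0 0 0 0 0; 0.03 0 0 0 0 0; 0.03 0 -0.02 0 0 0; 0.02 0 -0.04 0 0 0; 0 0 -0.04 0 0 0")

```text
time: 6.5
ee_pos: [0.4936, 0.2075, 0.1237]
orientation: [-0.001, 0.12, 0.993, -0.0]
contact_force: [1.4, 0.6, -0.0]
opening: 0.001
grasp_force: 0.0
```

Emit:
apply_moves(moves="0 0 -0.04 0 0 0; 0 0 -0.04 0 0 0; 0 0 -0.04 0 0 0; 0 -0.02 -0.01 0 0 0; 0 -0.03 0 0 0 0")

```text
time: 7.0
ee_pos: [0.4871, 0.1596, 0.2562]
orientation: [0.005, 0.12, 0.993, 0.002]
contact_force: [0.6, -0.1, -1.0]
opening: -0.001
grasp_force: 0.0
```

Emit:
apply_moves(moves="0 -0.03 0 0 0 0; 0 -0.03 0 0 0 0; 0 -0.03 0 0 0 0; 0 -0.03 0 0 0 0; 0 0 0 0 0 0")

```text
time: 7.5
ee_pos: [0.4554, 0.036, 0.2538]
orientation: [0.001, 0.126, 0.992, -0.001]
contact_force: [-1.3, 0.7, -0.5]
opening: -0.001
grasp_force: 0.0
```

```bash
python3 - <<'E'
from h import *
st()
E
```

```text
t 7.5 slicer mm [-155.3  -91.8  253.8] F [-1.45  0.33 -0.51] open -0.0013230931339947743
[[-1.     0.008  0.003]
 [ 0.008  1.    -0.002]
 [-0.003 -0.002 -1.   ]]
```

Emit:
apply_moves(moves="0 0 0.03 0 0 0; 0 0 0.03 0 0 0; 0 0 0.03 0 0 0; 0 0 0.03 0 0 0; 0 0 0.012 0 0 0")

```text
time: 8.0
ee_pos: [0.4551, 0.0419, 0.1192]
orientation: [-0.001, 0.122, 0.993, -0.0]
contact_force: [0.3, 0.3, -0.3]
opening: 0.004
grasp_force: 0.0
```

Emit:
apply_moves(moves="0 0 0 0 0 0; -0.015 0 0 0 0 0; -0.015 0 0 0 0 0; -0.01 0 0 0 0 0; 0 0 0 0 0 0")

```text
time: 8.5
ee_pos: [0.4966, 0.0315, 0.1222]
orientation: [0.002, 0.122, 0.992, 0.0]
contact_force: [0.1, -0.5, 0.4]
opening: 0.001
grasp_force: 0.0
```

```bash
python3 - <<'E'
from h import *
st()
E
```

```text
t 8.5 slicer mm [-114.2  -86.2  122.2] F [ 0.19 -0.43  0.44] open 0.00118948670644542
[[-1.     0.     0.004]
 [ 0.     1.     0.001]
 [-0.004  0.001 -1.   ]]
```

Emit:
apply_moves(moves="-0.004 -0.005 0 0 0 0; -0.006 0 0 0 0 0; -0.006 0 0 0 0 0; -0.006 0 0 0 0 0; -0.006 0 0 0 0 0")

```text
time: 9.0
ee_pos: [0.5201, 0.0197, 0.1211]
orientation: [-0.001, 0.122, 0.993, -0.0]
contact_force: [-2.0, -0.5, 0.3]
opening: 0.002
grasp_force: 0.7
```

Emit:
apply_moves(moves="-0.006 0 0 0 0 0; -0.006 0 0 0 0 0; -0.006 0 0 0 0 0; -0.006 0 0 0 0 0; -0.006 0 0 0 0 0")

```text
time: 9.5
ee_pos: [0.5498, 0.0125, 0.1212]
orientation: [-0.0, 0.122, 0.993, -0.0]
contact_force: [-1.2, -0.8, -0.1]
opening: 0.0
grasp_force: 0.7
```

Emit:
apply_moves(moves="-0.006 0 0 0 0 0; -0.005 0 0 0 0 0; -0.004 0 0 0 0 0; -0.003 0 0 0 0 0; 0 0 0 0 0 0")

```text
time: 10.0
ee_pos: [0.5681, 0.0085, 0.1216]
orientation: [0.001, 0.122, 0.993, 0.0]
contact_force: [-0.7, -0.2, -0.9]
opening: 0.001
grasp_force: 0.0
```

```bash
python3 - <<'E'
from h import *
st()
im=r.get_image("top")[:,:,::-1]
cv2.imwrite("pics/top4.png",cv2.resize(im[130:230,190:310],(720,600),interpolation=cv2.INTER_CUBIC))
E
```

```text
t 10.0 slicer mm [-39.3 -91.3 121.6] F [-0.62 -0.39 -0.86] open 0.0006458868976643195
[[-1.    -0.     0.002]
 [-0.     1.     0.001]
 [-0.002  0.001 -1.   ]]
```

View pics/top4.png

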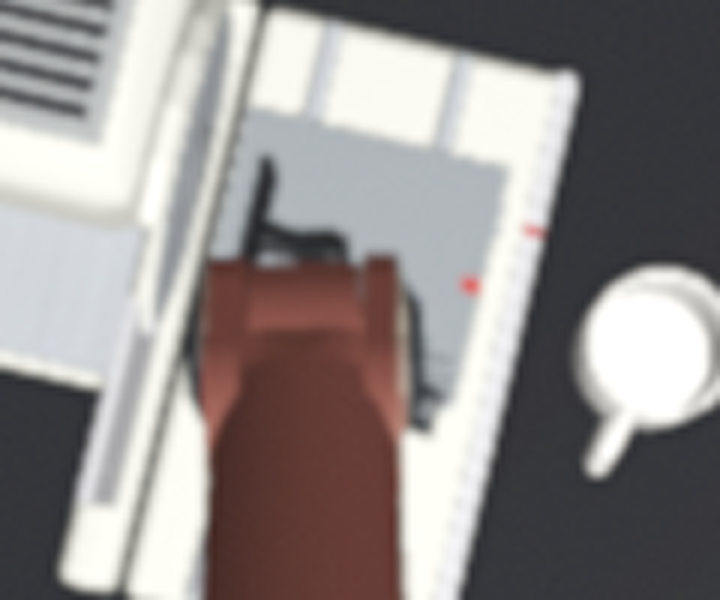

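The carriage mark is at (470,286) and the park mark at (534,232). I'll work out the remaining travel from these.

```bash
python3 - <<'E'
from h import *
p=np.load("pose.npy");A=R.from_euler("z",p[2]).as_matrix()[:2,:2]
L=[A.T@(px("top",(u/6+189.6,v/6+129.6),z)[:2]-p[:2])*1000 for u,v,z in((470,286,.06),(534,232,.049))]
print(L,L[1]-L[0])
E
```

```text
[array([  39.67570041, -156.2384845 ]), array([  78.48274672, -184.4242834 ])] [ 38.80704631 -28.1857989 ]
```

Emit:
apply_moves(moves="-0.006 0 0 0 0 0; -0.006 0 0 0 0 0; -0.005 0 0 0 0 0; -0.004 0 0 0 0 0; 0 0 0 0 0 0")

```text
time: 10.55
ee_pos: [0.5885, 0.0029, 0.1214]
orientation: [0.001, 0.122, 0.993, -0.0]
contact_force: [-1.2, 0.2, -0.2]
opening: 0.006
grasp_force: 0.0
```

Emit:
apply_moves(moves="-0.002 0 0 0 0 0; -0.002 0 0 0 0 0; -0.002 0 0 0 0 0; -0.001 0 0 0 0 0; 0 0 0 0 0 0")

```text
time: 11.05
ee_pos: [0.5943, 0.0014, 0.1213]
orientation: [0.0, 0.122, 0.993, -0.0]
contact_force: [-0.5, -1.1, 0.2]
opening: -0.002
grasp_force: 0.2
```

```bash
python3 - <<'E'
from h import *
st()
E
```

```text
t 11.05 slicer mm [-12.2 -91.8 121.3] F [-0.24 -1.15  0.23] open -0.00206280165315814
[[-1. -0.  0.]
 [-0.  1. -0.]
 [-0. -0. -1.]]
```

Emit:
apply_moves(moves="-0.001 0 0 0 0 0; -0.001 0 0 0 0 0; -0.001 0 0 0 0 0; 0 0 0 0 0 0")

```text
time: 11.45
ee_pos: [0.5969, 0.0007, 0.1213]
orientation: [-0.0, 0.122, 0.993, -0.0]
contact_force: [-0.8, -0.5, 0.4]
opening: 0.002
grasp_force: 0.7
```

Emit:
apply_moves(moves="-0.001 0 0 0 0 0; -0.001 0 0 0 0 0; 0 0 0 0 0 0")

```text
time: 11.75
ee_pos: [0.5975, 0.0006, 0.1213]
orientation: [-0.002, 0.122, 0.993, -0.0]
contact_force: [-4.6, 0.2, 4.0]
opening: 0.001
grasp_force: 2.4
```

Emit:
apply_moves(moves="-0.001 0 0 0 0 0; -0.001 0 0 0 0 0; 0 0 0 0 0 0")

```text
time: 12.05
ee_pos: [0.5979, 0.0005, 0.1212]
orientation: [-0.003, 0.122, 0.993, -0.0]
contact_force: [-7.3, 0.4, 5.9]
opening: 0.002
grasp_force: 3.8
```

Emit:
apply_moves(moves="-0.001 0 0 0 0 0; -0.001 0 0 0 0 0; 0 0 0 0 0 0")

```text
time: 12.35
ee_pos: [0.6017, -0.0005, 0.1212]
orientation: [-0.001, 0.122, 0.993, -0.0]
contact_force: [-1.6, -0.6, -0.1]
opening: 0.004
grasp_force: 0.9
```

Emit:
apply_moves(moves="-0.001 0 0 0 0 0; 0 0 0 0 0 0")

```text
time: 12.55
ee_pos: [0.6054, -0.0008, 0.1216]
orientation: [0.002, 0.122, 0.993, 0.0]
contact_force: [0.3, -0.1, 0.5]
opening: -0.003
grasp_force: 0.0
```

```bash
python3 - <<'E'
from h import *
st()
im=r.get_image("top")[:,:,::-1]
cv2.imwrite("pics/top5.png",cv2.resize(im[130:190,240:300],(600,600),interpolation=cv2.INTER_CUBIC))
E
```

```text
t 12.55 slicer mm [ -0.8 -91.2 121.6] F [ 0.32 -0.06  0.47] open -0.0028081625769987434
[[-1.    -0.001  0.003]
 [-0.001  1.     0.001]
 [-0.003  0.001 -1.   ]]
```

View pics/top5.png

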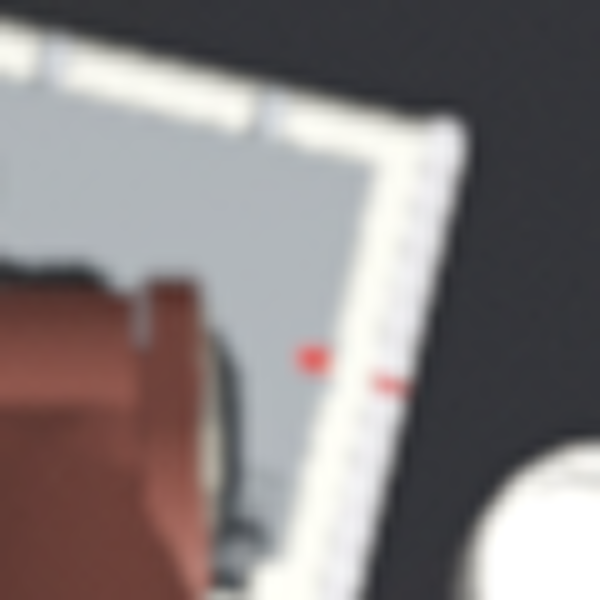

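The click came: the push built to over 7 N, then fell away with a jump forward. The marks at (313,360) and (390,384) lie abreast. I'll withdraw straight back, rise, and check.

Emit:
apply_moves(moves="0.01 0 0 0 0 0; 0.03 0 0 0 0 0; 0.03 0 0 0 0 0; 0.03 0 0 0 0 0; 0.03 0 0 0 0 0")

```text
time: 13.1
ee_pos: [0.4763, 0.0312, 0.1215]
orientation: [0.0, 0.122, 0.993, 0.0]
contact_force: [-0.4, -0.1, -0.6]
opening: -0.006
grasp_force: 0.0
```

Emit:
apply_moves(moves="0.02 0 -0.03 0 0 0; 0 0 -0.04 0 0 0; 0 0 -0.04 0 0 0; 0 0 -0.03 0 0 0; 0 0 0 0 0 0")

```text
time: 13.6
ee_pos: [0.4607, 0.036, 0.2657]
orientation: [0.005, 0.122, 0.993, 0.001]
contact_force: [0.4, -0.1, -0.4]
opening: 0.004
grasp_force: 0.0
```

```bash
python3 - <<'E'
from h import *
st()
im=r.get_image("top")[:,:,::-1]
cv2.imwrite("pics/top6.png",cv2.resize(im[95:255,120:320],(750,600),interpolation=cv2.INTER_CUBIC))
p=np.load("pose.npy");A=R.from_euler("z",p[2]).as_matrix()[:2,:2]
h=cv2.cvtColor(im,cv2.COLOR_BGR2HSV);m=((h[...,0]<8)|(h[...,0]>172))&(h[...,1]>70);m[:, :258]=0;m[:,300:]=0;m[:140]=0;m[190:]=0
n,_,s,c=cv2.connectedComponentsWithStats(m.astype(np.uint8))
for i in range(1,n): print(s[i],c[i],[(A.T@(px("top",c[i],z)[:2]-p[:2])*1000).round(1) for z in(.049,.06)])
E
```

```text
t 13.6 slicer mm [-150.2  -90.6  265.7] F [ 0.44 -0.02 -0.44] open 0.0037938043148835966
[[-1.    -0.001  0.01 ]
 [-0.001  1.     0.004]
 [-0.01   0.004 -1.   ]]
[270 165   3   2   6] [271.  165.5] [array([  81.8, -157.5]), array([  80.3, -157.3])]
[278 168   2   1   2] [278.5 168. ] [array([  79.3, -183.9]), array([  77.9, -183.5])]
```

View pics/top6.png

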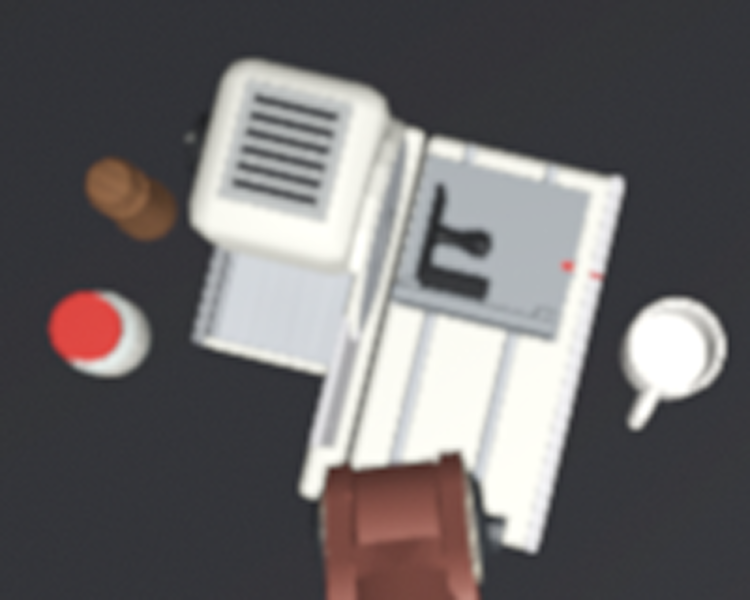

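The tray front (200,340)–(320,370) is flush with the guide end, and the marks at (567,266) and (596,275) are abreast within about 1–2 mm. The jar, mug and mill have not moved, and the arm is clear.

```bash
python3 -c "
from rig import r
print(r.finish_job())"
```

```text
the job is handed in; nothing more can be done
None
```

I pushed the tray home against its stop and the carriage forward until it clicked into its park catch. In the last picture the two red marks line up within about 1–2 mm, the jar, mug and mill had not moved, and the arm was clear of the slicer. The job is handed in; no verdict came back.

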